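# Open the square jar in its holder

## Task

Stand the square amber jar in the square well of the wooden holder, its cap still screwed on, so that the well stops the jar from turning. Then unscrew the tight cap anticlockwise until it comes free, without lifting the jar out of the well, raise it straight up off the neck and finish still holding it level, just above the middle of the open jar: clear of it by one to three centimetres. Leave everything else on the bedside top where it is.

Things in the scene. Friction and masses are not known exactly. Their poses are not given: they have to be found in the camera images.
- jar: Amber glass jar, loose, about 280 g: square body 66 x 66, 60 tall, edges rounded by 5, then a round neck. Origin at the centre of its underside, z up, x and y square to its sides. With the cap screwed on it is 93 tall.
- cap: Ribbed round aluminium cap of the square jar, loose, 45 g: 56 across, 26 tall, hollow. Origin at the centre of its lower rim, z up; screwed on, 67 above the jar's underside (7 above its shoulders). Quarter-turn lug cap: stiff (about 0.4 to 0.6 N m), does not rise as it turns; strong enough to carry the jar by. Its x axis passes through a lug.
- cap_top (a point): Centre of the cap's top, 26 above its origin. Cap yaw relative to the jar, anticlockwise from above: 12 to 26 deg at the start; past 60 deg the three lugs leave the ledges and the cap lifts straight off (before that, lifting it lifts the jar); at 103 deg the lugs meet stops and the jar is twisted. So turn it 48 to 77 deg; 62 suits every start.
- jar_mouth (a point): Centre of the white seal disc (33 across) in the jar's mouth, on its axis, 89 above its underside. The disc is sprung (about 23 N up against the cap) and rises 3 once the cap is free.
- holder: Brown wooden holder, fixed: a square well, 71 x 71 inside, walls 10 thick and 36 high, pale outward-leaning lip to 44 high; a shallow tray, 100 long, 18 high, adjoins its +x side. Origin at the well's centre on the work surface; x, y square to the well. A seated jar can turn about 5 deg either way before its sides jam: add this to the cap's turn.
- well_floor (a point): Centre of the well's floor, 6 above the work surface; axes as the holder's.
- ring_box: Bystander: blue ring box, 45 x 45 x 30, standing in the holder's shallow tray. Origin at the centre of its underside.
- glasses_case: Bystander: black spectacles case, 155 x 52 x 34, lying on the surface. Origin at the centre of its underside.
- remote: Bystander: grey remote control, 150 x 42 x 18, lying on the surface. Origin at the centre of its underside.
- book: Bystander: closed green book, 200 x 135 x 28, lying on the surface. Origin at the centre of its underside.
- mug: Bystander: white mug, 80 across, 92 tall. Origin at the centre of its underside.
- round_jar: Bystander: round amber jar, 68 across, 75 tall, with a metal lid; not the jar to be opened. Origin at the centre of its underside.
- clock: Bystander: wooden bedside clock, 55 x 120 x 85. Origin at the centre of its underside.
- watch_stand: Bystander: dark wooden turned stand, 90 across at the foot, 88 tall. Origin at the centre of its underside.
Mind the look-alikes: they are no part of the job. Leave any pink or yellow look-alike of the jar alone. Of the things that look like the cap, the smaller one is meant.

How it is judged:
By the outcome, as a careful person would: the job done as asked, in the order asked, and still so for the second after the job is handed in, while the arm keeps its last pose, push and grip.
It also fails if it takes over 54 s, if anything falls off the work surface, if the arm or the gripper's body presses on something with over 40 N, if the wrist force passes 120 N, or if a joint passes its speed limit or range.

## Robot

A 6-joint arm with a two-finger parallel gripper is mounted at the origin on the work surface. World frame = base frame: x ahead of the robot, y to its left, z up, the work surface at z = 0. Lengths are in mm, angles in rad, forces in N, time in s.
With the tool pointing down it reaches from about 350 to 775 mm from the base axis. Payload 7.3 kg.
Tool frame: the origin (TCP) lies at the very end of the fingers, on their centre line; the grasp point (between the pads) lies 19 mm behind it; z points along the fingers, y is the line along which they close (so a half turn about z gives the same grasp; the last joint's range is limited). The gripper opens to 92 mm and grips with 3 to 60 N. Pads are 19 mm wide; open, the fingers measure 130 mm over their backs; the gripper's body (75 mm by 190 mm) begins 47 mm behind the grasp point.
Start: joints at [0.998, 0.342, 1.524, -0, 1.275, -0.146], TCP at [217.317, 477.931, 226.741] pointing down, gripper open.
Joint ranges: [-2.53, 2.53], [-0.77, 2.02], [0.04, 2.7], [-1, 4.14], [0.28, 2.66], [-3.11, 3.11]. Speed limits (rad/s): [2.57, 2.57, 3.14, 3.14, 3.14, 3.14].

## Interface

Orientations are given as [roll, pitch, yaw] about the fixed x, y, z axes, in that order (R = Rz(yaw) Ry(pitch) Rx(roll)).
In Python, from plant import get_obs, vision, workorder gives the robot as it stands.
- The arm moves only by the shell command python3 -m pendant 'ROWS' [OPENING]. ROWS is a JSON object of lists of equal length, an entry for each row: "dp": the shift along the tool's x, y, z in m, a list of three; "rotation": the turn, a rotation vector about the tool's x, y, z in rad, a list of three. A call has 1 to 8 rows; each row is the pose to reach, as a shift and turn from the pose commanded when the call began, along the tool's axes at that moment; what a row does not reach only later rows make up. A row lasts 1/8 s, in which the tool goes at most 62.5 mm and 10.7 degrees, less where a joint would pass 70% of its speed; a pose out of reach is approached as far as the arm can. A call with a gripper value outside its range is refused whole. OPENING is the finger opening in m, from 0 to 0.0918, set as the call begins (- or left out, the last holds). The fingers move at their own pace and stop on an object; the grip force is fixed at half the most. Time passes only in rows, so rows that repeat a pose let the fingers close. It gives the time, the measured TCP pose, the force, the opening and the grip force at its end, in the units of the state.
- get_obs(): the state, without advancing time (a new reading comes with each control period).
- vision.capture(name): name is "scene" or "top" or "wrist"; returns a dict with "pixels" (420x560x3 uint8, red, green, blue), "vfov" (degrees; the focal length in pixels is half the picture's height over the tangent of half this angle, whatever the lens; pixels are square), "cx", "cy" (the principal point, pixels), "pose" (4x4, takes a point from camera to world coordinates); the wrist camera has in their place "T_tool_cam" (4x4, takes a point from camera to tool coordinates, whose origin is the TCP and whose axes are the flange's). Camera axes: x right, y up, looking along -z (the intrinsics and any distortion apply to the point x, -y, -z); pixel columns grow to the right and rows downward; lengths in mm; the calibration is good to about 2 mm. A picture is of the moment at which its call begins: read the wrist's pose just before it. There is no depth.
- workorder.close_job(): hands the job in; it is judged then, once.
The state is a dict: "time": time; "joint_positions": joint angles; "dq": joint speeds; "tau": joint torques, N m; "tool_pos": TCP position; "tcp_rot": TCP orientation; "contact_force": force on the tool from outside, world axes, zero at the start; "moment": the same for the moment, N m; "grip_width": finger opening in mm; "finger_force": force on a finger pad.
Only numpy, scipy, OpenCV 4.12 (cv2) and the standard library are available. Lean on these libraries where they do the work, as an engineer would, in place of code of your own. Each camera call takes 0.05 s, during which the arm holds its last target. There are 200 camera calls.

## Working session

There is one attempt and no reset: what is moved stays moved. The work goes in short steps, Python scripts to look and compute and a shell command to move; the robot and the scene stay as the last step left them, time stands still between calls to the robot, and variables do not carry over. Pictures are saved under pics/ and viewed, at most 10 in all, crops included, and the job is handed in when it is done.

```bash
mkdir -p pics; ls
python3 - <<'E'
from plant import get_obs, vision
import cv2,numpy as np,pickle
o=get_obs();print(o)
d={}
for n in("scene","top"):
    c=vision.capture(n);d[n]=c
    print({k:v for k,v in c.items() if k!='pixels'})
    cv2.imwrite(f"pics/{n}0.png",cv2.cvtColor(c['pixels'],cv2.COLOR_RGB2BGR))
pickle.dump(d,open('d0.pkl','wb'))
E
```

```text
pics
{'time': 0.0, 'joint_positions': array([ 9.97990109e-01,  3.42738593e-01,  1.52498720e+00,  3.48896815e-05,
        1.27535838e+00, -1.45981748e-01]), 'dq': array([ 0.000797  ,  0.00040899, -0.00080875, -0.00057366,  0.00144328,
        0.00055402]), 'tau': array([-2.17952487e-05, -4.31239700e+01, -2.44218493e+01,  7.19089690e-02,
        5.59267402e-02, -9.50873232e-05]), 'tool_pos': array([217.0941272 , 477.5950118 , 226.04711171]), 'tcp_rot': array([-3.14012185e+00, -2.49970654e-04,  2.71475782e+00]), 'contact_force': array([-0.16923474, -0.06629427,  0.7085709 ]), 'moment': array([ 0.00219459,  0.05546775, -0.03827077]), 'finger_force': 0.0, 'grip_width': 92.04599589643678}
{'vfov': 47.73200701684418, 'cx': 282.711457341222, 'cy': 213.95839201709575, 'pose': array([[-8.21073217e-01, -4.59872320e-01,  3.38165967e-01,
         1.00279955e+03],
       [ 5.70737235e-01, -6.51119889e-01,  5.00301807e-01,
         6.30062198e+02],
       [-9.88836586e-03,  6.03788323e-01,  7.97083359e-01,
         1.07031354e+03],
       [ 0.00000000e+00,  0.00000000e+00,  0.00000000e+00,
         1.00000000e+00]])}
{'vfov': 57.25650519114776, 'cx': 274.9443303110551, 'cy': 215.38897434010408, 'pose': array([[ 2.74647727e-02,  9.87796502e-01, -1.53309353e-01,
         4.00793961e+02],
       [-9.99612972e-01,  2.64604596e-02, -8.58782317e-03,
         1.34078760e+01],
       [-4.42638574e-03,  1.53485881e-01,  9.88140927e-01,
         1.34225295e+03],
       [ 0.00000000e+00,  0.00000000e+00,  0.00000000e+00,
         1.00000000e+00]])}
```

View pics/top0.png

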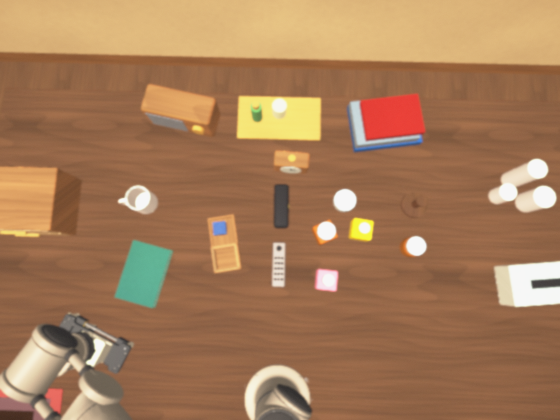

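View pics/scene0.png

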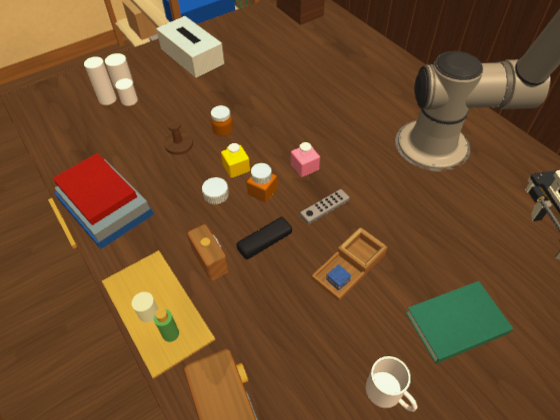

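Top view: the candidates are the square amber jar (326,231), the round amber jar (415,246), the yellow look-alike (362,229), the pink look-alike (327,280) and a loose larger cap (345,200). The holder is at (224,243), with the ring box in its tray at (220,229) and the well at about (226,258). In the scene view these are the amber jar (262,182), round jar (221,119), yellow (235,160), pink (305,158), loose cap (215,190) and well (363,249). I choose the square amber jar with the cap on and check it in an enlarged crop.

Run:
```python
import cv2,numpy as np,pickle
d=pickle.load(open('d0.pkl','rb'))
def crop(n,x,y,w,h,s):
    return cv2.resize(cv2.cvtColor(d[n]['pixels'],cv2.COLOR_RGB2BGR)[y:y+h,x:x+w],None,fx=s,fy=s,interpolation=cv2.INTER_CUBIC)
a=np.hstack([crop('top',305,210,50,37,8),crop('top',200,208,50,37,8)]) 
b=np.hstack([crop('scene',235,155,50,37,8),crop('scene',310,225,80,59,5)[:295]][:1]+[cv2.resize(crop('scene',310,225,80,59,5),(400,296))])
cv2.imwrite('pics/crop1.png',np.vstack([a,b]))
```

```text
(no output)
```

View pics/crop1.png

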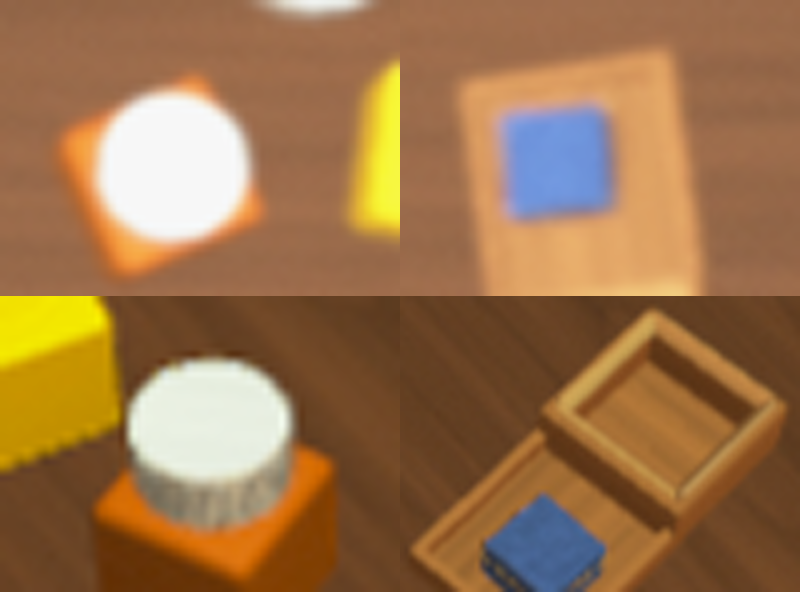

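The crop shows a square amber body with a pale ribbed cap. The cap centre is at top (326.6,230.6), and the shoulder corners are visible. The well's lip corners are clear in the scene crop. Next I work out the positions.

```bash
cat > h.py <<'E'
import numpy as np
def ray(c,u,v,T=None):
    T=c['pose'] if T is None else T
    f=c['pixels'].shape[0]/2/np.tan(np.radians(c['vfov'])/2)
    return T[:3,3],T[:3,:3]@np.array([(u-c['cx'])/f,-(v-c['cy'])/f,-1])
def onz(c,u,v,z,T=None):
    o,r=ray(c,u,v,T);return (o+r*(z-o[2])/r[2])
E
python3 - <<'E'
import pickle,numpy as np
from h import *
d=pickle.load(open('d0.pkl','rb'));t,s=d['top'],d['scene']
np.set_printoptions(precision=1,suppress=True)
print('cap',onz(t,326.6,230.6,93),onz(s,235+210/8,155+(425-296)/8,93))
P=np.array([onz(t,305+x/8,210+y/8,60) for x,y in[(62,135),(203,75),(266,212),(122,280)]]);print(P,P.mean(0))
e=np.diff(np.vstack([P,P[:1]]),axis=0);print(np.degrees(np.arctan2(e[:,1],e[:,0]))%90,np.linalg.norm(e,axis=1))
P=np.array([onz(s,310+x/5,225+(y-296)/5,44) for x,y in[(543,410),(655,311),(786,408),(681,511)]]);print(P,P.mean(0))
e=np.diff(np.vstack([P,P[:1]]),axis=0);print(np.degrees(np.arctan2(e[:,1],e[:,0])),np.linalg.norm(e,axis=1))
E
python3 - <<'E'
from plant import vision
c=vision.capture('wrist');print({k:v for k,v in c.items() if k!='pixels'})
E
```

```text
cap [ 548.9 -145.7   93. ] [ 551.7 -140.1   93. ]
[[ 564.1 -103.3   60. ]
 [ 591.2 -162.3   60. ]
 [ 534.  -188.9   60. ]
 [ 504.  -129.1   60. ]] [ 548.3 -145.9   60. ]
[24.6 25.  26.7 23.2] [64.9 63.  67.  65.4]
[[344.8 276.4  44. ]
 [252.3 265.4  44. ]
 [242.4 347.   44. ]
 [331.4 359.   44. ]] [292.7 312.   44. ]
[-173.2   96.9    7.6  -80.8] [93.2 82.2 89.8 83.7]
{'vfov': 68.872478037783, 'cx': 280.002699229284, 'cy': 205.73182626416147, 'T_tool_cam': array([[ 3.11473367e-04,  9.69681763e-01,  2.44370990e-01,
         6.50052254e+01],
       [ 9.99998874e-01, -6.60720345e-04,  1.34719532e-03,
         9.78225726e-01],
       [ 1.46781161e-03,  2.44370295e-01, -9.69680878e-01,
        -1.57922820e+02],
       [ 0.00000000e+00,  0.00000000e+00,  0.00000000e+00,
         1.00000000e+00]])}
```

```bash
python3 -m pendant '{"dp":[[-0.028,-0.024,0.012],[-0.062,-0.054,0.027],[-0.097,-0.084,0.042],[-0.124,-0.108,0.054],[-0.138,-0.120,0.060],[-0.138,-0.120,0.060],[-0.138,-0.120,0.060]],"rotation":[[0,0,0],[0,0,0],[0,0,0],[0,0,0],[0,0,0],[0,0,0],[0,0,0]]}' 0.0918
cat >> h.py <<'E'
def snap(name):
    from plant import get_obs,vision
    import pickle,cv2
    from scipy.spatial.transform import Rotation as R
    o=get_obs();c=vision.capture('wrist')
    T=np.eye(4);T[:3,:3]=R.from_euler('xyz',o['tcp_rot']).as_matrix();T[:3,3]=o['tool_pos']
    c['pose']=T@c['T_tool_cam'];pickle.dump(c,open(name+'.pkl','wb'))
    cv2.imwrite(f'pics/{name}.png',cv2.cvtColor(c['pixels'],cv2.COLOR_RGB2BGR))
    print(o['time'],o['tool_pos'],o['tcp_rot'],o['grip_width'],o['contact_force'])
E
python3 -c "from h import *;snap('w1')"
```

```text
time: 1.02
tool_pos: [293.3, 312.1, 167.0]
tcp_rot: [3.141, 0.0, 2.715]
contact_force: [-0.1, 1.0, -0.0]
grip_width: 92.1
finger_force: 0.0
1.025 [293.26823873 312.13360529 166.95817034] [3.14094109e+00 6.49627704e-06 2.71471912e+00] 92.10974261035325 [-0.10301426  1.00100003 -0.037206  ]
```

View pics/w1.png

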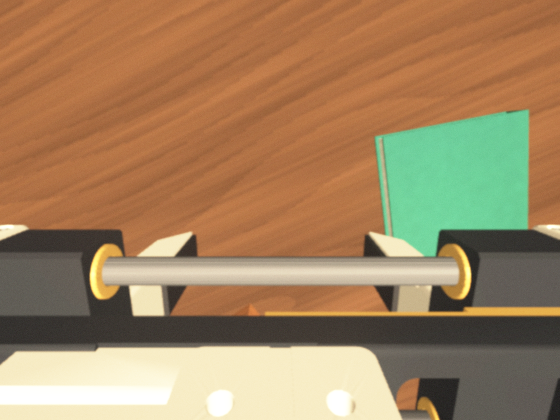

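The well isn't below the gripper as predicted (only a sliver of the holder shows at (360,312), and the book is at (460,190)), so I'll cross-check with the top camera.

Run:
```python
import pickle,numpy as np
from h import *
d=pickle.load(open('d0.pkl','rb'));t,s=d['top'],d['scene'];w=pickle.load(open('w1.pkl','rb'))
np.set_printoptions(precision=1,suppress=True)
print('well top',onz(t,226,258,44))
print('book top',onz(t,[145][0],272,28),'scene',onz(s,459,320,28),'wristcorners',[onz(w,*p,28) for p in((376,137),(528,111))])
print('book top corners',[onz(t,*p,28) for p in((132,241),(172,250),(155,306),(116,299))])
print('base',onz(t,277,398,0),onz(s,433,145,0));print(w['pose'])
```

```text
well top [453.  185.1  44. ]
book top [399.1 459.2  28. ] scene [400.8 470.9  28. ] wristcorners [array([279. , 419.1,  28. ]), array([315.1, 555.4,  28. ])]
book top corners [array([502.8, 512.2,  28. ]), array([475.8, 372.8,  28. ]), array([287.9, 416.9,  28. ]), array([307.1, 549.4,  28. ])]
base [1.8 1.6 0. ] [3.9 7.9 0. ]
[[  0.4  -0.9  -0.2 234.5]
 [  0.9   0.4   0.1 339.8]
 [ -0.   -0.2   1.  324.9]
 [  0.    0.    0.    1. ]]
```

I forgot the crop's 400 px offset for the well; recompute.

Run:
```python
import pickle,numpy as np
from h import *
d=pickle.load(open('d0.pkl','rb'));t,s=d['top'],d['scene']
np.set_printoptions(precision=1,suppress=True)
P=np.array([onz(s,310+(x-400)/5,225+(y-296)/5,44) for x,y in[(543,410),(655,311),(786,408),(681,511)]]);print(P,P.mean(0))
e=np.diff(np.vstack([P,P[:1]]),axis=0);print(np.degrees(np.arctan2(e[:,1],e[:,0])),np.linalg.norm(e,axis=1))
print('yellow',onz(t,362,229,60),'pink',onz(t,327,280,60),'loose',onz(t,345,200,30))
import cv2
cv2.imwrite('pics/x.png',0*t['pixels'])
```

```text
[[512.3 158.3  44. ]
 [424.7 143.8  44. ]
 [409.6 229.2  44. ]
 [493.8 244.7  44. ]] [460.1 194.   44. ]
[-170.6  100.    10.4  -77.9] [88.9 86.7 85.6 88.3]
yellow [ 561.4 -268.4   60. ] pink [ 389.6 -152.3   60. ] loose [ 664.9 -216.8   30. ]
```

```bash
python3 -m pendant '{"dp":[[-0.030,-0.006,-0.004],[-0.080,-0.015,-0.011],[-0.130,-0.025,-0.017],[-0.180,-0.034,-0.024],[-0.220,-0.042,-0.029],[-0.245,-0.046,-0.033],[-0.249,-0.047,-0.033],[-0.249,-0.047,-0.033]],"rotation":[[0,0,0],[0,0,0],[0,0,0],[0,0,0],[0,0,0],[0,0,0],[0,0,0],[0,0,0]]}'
python3 -c "from h import *;snap('w2')"
```

```text
time: 2.08
tool_pos: [499.8, 166.5, 199.4]
tcp_rot: [-3.141, -0.001, 2.715]
contact_force: [0.4, 0.7, 0.3]
grip_width: 91.7
finger_force: 0.0
2.075 [499.79539879 166.47868139 199.44341833] [-3.14144490e+00 -8.77883219e-04  2.71549019e+00] 91.66547105203642 [0.36823498 0.67743862 0.28042735]
```

View pics/w2.png

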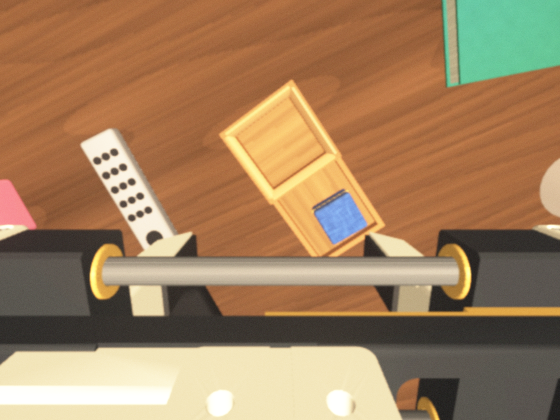

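The lip's outer corners are at about (220,136), (292,80), (341,155) and (272,203), with the ring box in the tray at (342,217). Next I go to the jar's viewpoint.

```bash
python3 -m pendant '{"dp":[[-0.020,-0.028,-0.002],[-0.052,-0.074,-0.005],[-0.088,-0.124,-0.008],[-0.124,-0.176,-0.012],[-0.158,-0.224,-0.015],[-0.188,-0.266,-0.018],[-0.208,-0.295,-0.020],[-0.216,-0.306,-0.020]],"rotation":[[0,0,0.07],[0,0,0.18],[0,0,0.31],[0,0,0.45],[0,0,0.58],[0,0,0.69],[0,0,0.77],[0,0,0.8]]}'
python3 -m pendant '{"dp":[[0,0,0],[0,0,0]],"rotation":[[0,0,0],[0,0,0]]}'
python3 - <<'E'
from h import *
snap('w3')
import cv2,numpy as np
a=cv2.imread('pics/w2.png')[70:215,205:355];b=cv2.imread('pics/w3.png')
cv2.imwrite('pics/crop2.png',cv2.resize(a,None,fx=4,fy=4,interpolation=cv2.INTER_CUBIC))
E
```

```text
time: 3.12
tool_pos: [570.3, -202.8, 219.5]
tcp_rot: [-3.141, -0.0, 1.913]
contact_force: [-0.2, 0.7, -0.3]
grip_width: 91.8
finger_force: 0.0
time: 3.38
tool_pos: [570.3, -200.4, 219.7]
tcp_rot: [-3.141, -0.001, 1.917]
contact_force: [-0.6, 0.6, 0.4]
grip_width: 91.7
finger_force: 0.0
3.375 [ 570.30863746 -200.35541471  219.70561318] [-3.14148675e+00 -8.66203728e-04  1.91745753e+00] 91.72001335640849 [-0.63409467  0.60926994  0.39389938]
```

View pics/crop2.png

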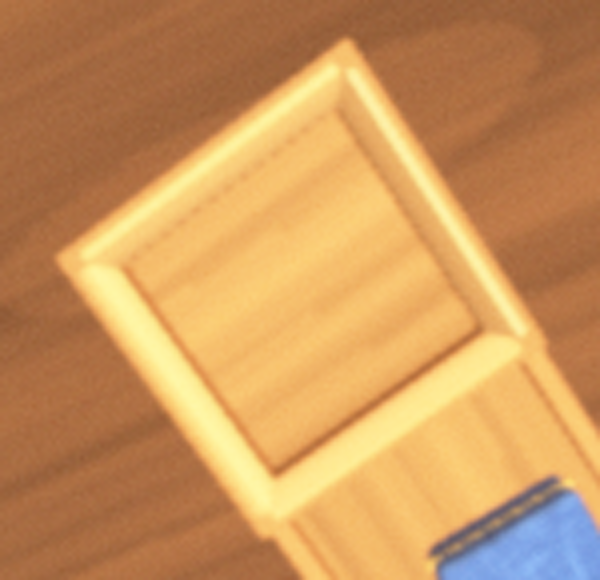

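View pics/w3.png

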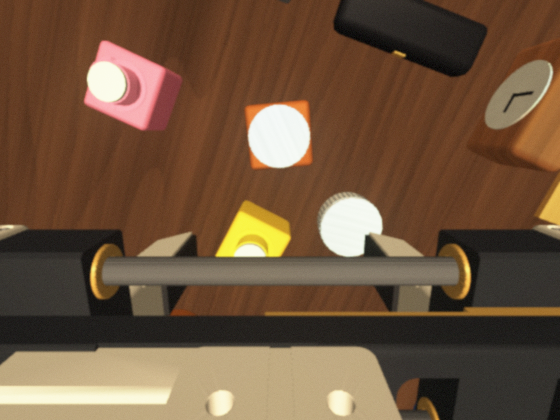

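w3 shows the jar's cap at about (279.5,135.5), with shoulder corners (246,102), (309,100), (312,167) and (250,169). Pink (110,82), yellow (250,240) and the loose larger cap (350,225) are clear of it. In crop2 the well's floor corners are (125,267), (340,108), (482,330) and (275,472).

Run:
```python
import pickle,numpy as np,cv2
from h import *
np.set_printoptions(precision=1,suppress=True)
w2,w3=[pickle.load(open(f'{n}.pkl','rb')) for n in('w2','w3')]
for nm,z,L in(('lip',44,[(62,258),(345,42),(545,345),(262,532)]),('floor',6,[(125,267),(340,108),(482,330),(275,472)])):
    P=np.array([onz(w2,205+(x-1.5)/4,70+(y-1.5)/4,z) for x,y in L]);e=np.diff(np.vstack([P,P[:1]]),axis=0)
    print(nm,P.mean(0),np.degrees(np.arctan2(e[:,1],e[:,0]))%90,np.linalg.norm(e,axis=1))
h=w3['pixels'][85:190,230:330];hsv=cv2.cvtColor(h,cv2.COLOR_RGB2HSV)
m=((hsv[...,1]<60)&(hsv[...,2]>150)).astype(np.uint8)
c=max(cv2.findContours(m,0,cv2.CHAIN_APPROX_NONE)[0],key=len);(x,y),r=cv2.minEnclosingCircle(c);el=cv2.fitEllipse(c)
print(x,y,r,el,'cap',onz(w3,el[0][0]+230,el[0][1]+85,93))
m2=(((hsv[...,1]>180)&(hsv[...,2]>110))|(m>0)).astype(np.uint8);m2=cv2.morphologyEx(m2,cv2.MORPH_OPEN,np.ones((3,3)))
c=max(cv2.findContours(m2,0,cv2.CHAIN_APPROX_NONE)[0],key=cv2.contourArea);print(cv2.minAreaRect(c))
P=np.array([onz(w3,p[0]+230,p[1]+85,60) for p in cv2.boxPoints(cv2.minAreaRect(c))])
P=np.array([onz(w3,*p,60) for p in[(246,102),(309,100),(312,167),(250,169)]])
e=np.diff(np.vstack([P,P[:1]]),axis=0);print(P.mean(0),np.degrees(np.arctan2(e[:,1],e[:,0]))%90,np.linalg.norm(e,axis=1))
cc=cv2.resize(cv2.cvtColor(h,cv2.COLOR_RGB2BGR),None,fx=5.5,fy=5.5,interpolation=cv2.INTER_CUBIC);cv2.imwrite('pics/crop3.png',cc)
```

```text
lip [455.2 187.8  44. ] [11.3 11.2  9.7 10.7] [86.3 88.2 87.  85.8]
floor [456.5 187.8   6. ] [10.7 10.  10.4 11.2] [73.2 72.1 71.7 71.7]
48.6479606628418 50.90561294555664 31.551729202270508 ((48.59690475463867, 50.853546142578125), (60.54141616821289, 62.14862060546875), 175.72265625) cap [ 549.6 -144.9   93. ]
((48.750003814697266, 50.749996185302734), (61.51828384399414, 60.81117630004883), 45.0)
[ 550.1 -145.    60. ] [21.6 23.9 21.7 21.9] [62.1 66.  64.4 66.2]
```

Run:
```python
import pickle,numpy as np,cv2
from h import *
w3=pickle.load(open('w3.pkl','rb'));h=w3['pixels'][85:190,230:330].astype(int)
for t in (75,90,105,120):
    m=(((h[...,0]-h[...,2])>t)|(h.min(2)>150)).astype(np.uint8)
    c=max(cv2.findContours(cv2.morphologyEx(m,2,np.ones((3,3))),0,cv2.CHAIN_APPROX_NONE)[0],key=cv2.contourArea)
    r=cv2.minAreaRect(c);P=np.array([onz(w3,p[0]+230,p[1]+85,60) for p in cv2.boxPoints(r)]);e=np.diff(np.vstack([P,P[:1]]),axis=0)
    print(t,r,P.mean(0),np.degrees(np.arctan2(e[:,1],e[:,0]))%90,np.linalg.norm(e,axis=1))
```

```text
75 ((48.56422424316406, 49.292091369628906), (67.1579818725586, 66.10737609863281), 85.36454010009766) [ 549.3708836  -145.07978057   60.        ] [24.27259158 26.07665428 24.52746084 23.06268255] [65.08934242 66.01589509 68.56831772 66.30296748]
90 ((48.86065673828125, 49.46720886230469), (65.9100112915039, 65.36680603027344), 84.80557250976562) [ 549.69971806 -145.11070481   60.        ] [24.80661156 26.64444205 25.08468258 23.66724613] [64.39730395 64.79469865 67.77064788 65.10314716]
105 ((48.974830627441406, 49.56486511230469), (65.3385009765625, 64.37397003173828), 84.64418029785156) [ 549.83716339 -145.14801726   60.        ] [24.96157322 26.79180369 25.24524406 23.86069764] [63.4368444  64.2405845  66.7295686  64.55010288]
120 ((48.90000534057617, 49.70000076293945), (65.08644104003906, 63.759117126464844), 84.5596694946289) [ 549.80999366 -145.29279639   60.        ] [25.0429661  26.86033904 25.32976664 23.95768429] [62.84370457 64.00459477 66.09252382 64.31476949]
```

View pics/crop3.png

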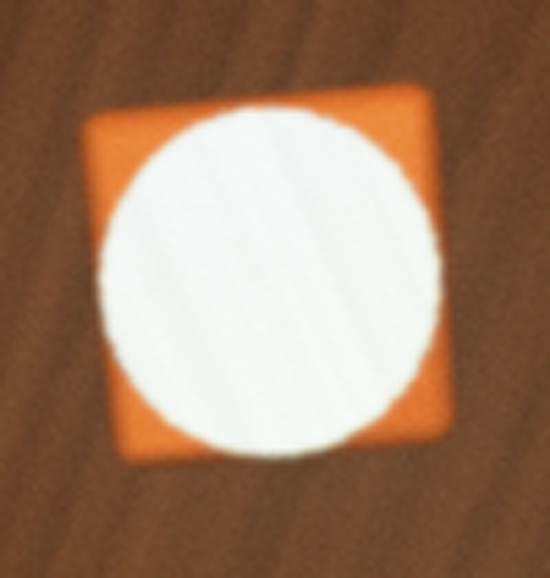

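The crop agrees with the fit: jar yaw 25°, centre (549.7,-145). The holder is at (456,187.8), yaw 10.6°. Next I move above the cap and down.

```bash
python3 -m pendant '{"dp":[[0.020,0,0.01],[0.045,-0.0005,0.03],[0.058,-0.0005,0.05],[0.059,-0.0005,0.075],[0.059,-0.0005,0.1],[0.059,-0.0005,0.1],[0.059,-0.0005,0.1],[0.059,-0.0005,0.1]],"rotation":[[0,0,0],[0,0,0],[0,0,0],[0,0,0],[0,0,0],[0,0,0],[0,0,0],[0,0,0]]}'
```

```text
time: 4.42
tool_pos: [550.7, -146.9, 121.0]
tcp_rot: [3.14, 0.001, 1.915]
contact_force: [-0.4, 0.8, -0.2]
grip_width: 92.3
finger_force: 0.0
```

```bash
python3 -m pendant '{"dp":[[0.001,0,0.012],[0.001,0,0.028],[0.001,0,0.042],[0.001,0,0.051],[0.001,0,0.052],[0.001,0,0.052]],"rotation":[[0,0,0],[0,0,0],[0,0,0],[0,0,0],[0,0,0],[0,0,0]]}' && python3 -m pendant '{"dp":[[0,0,0],[0,0,0],[0,0,0],[0,0,0],[0,0,0],[0,0,0]],"rotation":[[0,0,0],[0,0,0],[0,0,0],[0,0,0],[0,0,0],[0,0,0]]}' 0.03
```

```text
time: 5.18
tool_pos: [549.9, -146.0, 67.9]
tcp_rot: [3.141, 0.0, 1.915]
contact_force: [0.6, 0.3, 0.8]
grip_width: 91.7
finger_force: 0.0
time: 5.92
tool_pos: [549.6, -146.0, 67.8]
tcp_rot: [-3.141, -0.0, 1.915]
contact_force: [-1.6, 0.1, 1.1]
grip_width: 55.2
finger_force: 30.0
```

```bash
python3 -m pendant '{"dp":[[0,0,-0.008],[0,0,-0.025],[0,0,-0.045],[0,0,-0.065],[0,0,-0.08],[0,0,-0.085],[0,0,-0.085]],"rotation":[[0,0,0],[0,0,0],[0,0,0],[0,0,0],[0,0,0],[0,0,0],[0,0,0]]}' && python3 -m pendant '{"dp":[[0.015,0.001,0],[0.055,0.004,0],[0.110,0.008,0],[0.170,0.012,0],[0.230,0.016,0],[0.285,0.020,0],[0.330,0.023,0],[0.345,0.024,0]],"rotation":[[0,0,0.01],[0,0,0.04],[0,0,0.08],[0,0,0.12],[0,0,0.17],[0,0,0.21],[0,0,0.24],[0,0,0.251]]}' && python3 -m pendant '{"dp":[[0,0,0],[0,0,0],[0,0,0]],"rotation":[[0,0,0],[0,0,0],[0,0,0]]}'; python3 -c "from h import *;snap('w4');
from plant import vision
import cv2;cv2.imwrite('pics/s4.png',cv2.resize(vision.capture('scene')['pixels'][170:320,270:470,::-1],None,fx=4,fy=4,interpolation=cv2.INTER_CUBIC))"
```

```text
time: 6.8
tool_pos: [549.6, -145.9, 152.6]
tcp_rot: [-3.142, -0.0, 1.915]
contact_force: [-0.8, 0.4, -2.6]
grip_width: 55.7
finger_force: 30.0
time: 7.8
tool_pos: [453.7, 189.8, 152.2]
tcp_rot: [-3.14, -0.001, 1.666]
contact_force: [0.4, -0.5, -3.4]
grip_width: 55.5
finger_force: 30.0
time: 8.18
tool_pos: [456.1, 186.2, 152.6]
tcp_rot: [-3.141, 0.0, 1.662]
contact_force: [-0.1, -0.3, -3.2]
grip_width: 55.4
finger_force: 30.0
8.175 [456.09992642 186.15128334 152.60758889] [-3.14137729e+00  5.97103603e-05  1.66249153e+00] 55.38392107649079 [-0.10361154 -0.26632301 -3.24804368]
```

View pics/s4.png

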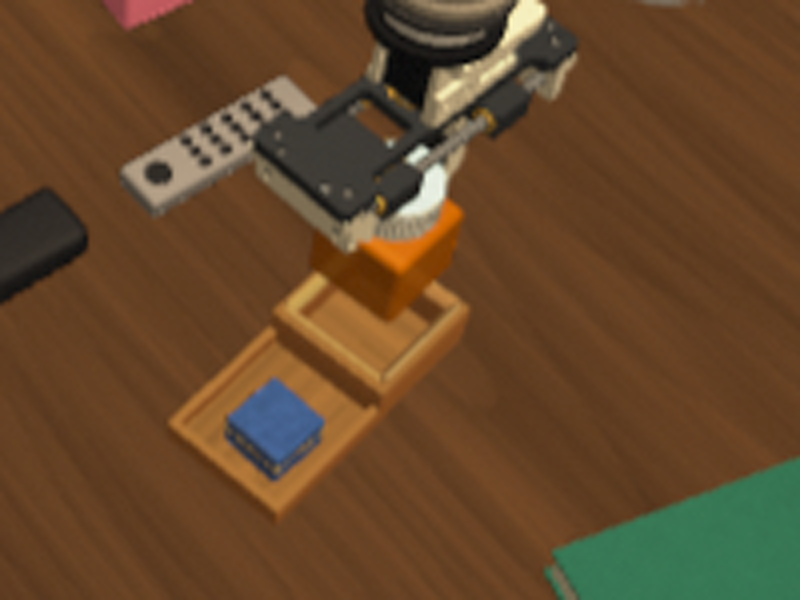

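s4 shows the jar held level over the well with its edges parallel. I lower it partway and check the force.

```bash
python3 -m pendant '{"dp":[[0.001,0,0.01],[0.001,0,0.022],[0.001,0,0.032],[0.001,0,0.040],[0.001,0,0.047],[0.001,0,0.053],[0.001,0,0.053],[0.001,0,0.053]],"rotation":[[0,0,0],[0,0,0],[0,0,0],[0,0,0],[0,0,0],[0,0,0],[0,0,0],[0,0,0]]}' && python3 -m pendant '{"dp":[[0,0,0.003],[0,0,0.006],[0,0,0.009],[0,0,0.012],[0,0,0.012]],"rotation":[[0,0,0],[0,0,0],[0,0,0],[0,0,0],[0,0,0]]}'; python3 -c "
from plant import get_obs
o=get_obs();print(o['moment'],o['contact_force'])"
```

```text
time: 9.28
tool_pos: [456.1, 188.0, 100.0]
tcp_rot: [3.141, -0.0, 1.664]
contact_force: [0.5, -0.2, -3.3]
grip_width: 55.4
finger_force: 30.0
time: 9.9
tool_pos: [455.7, 187.9, 87.4]
tcp_rot: [-3.141, 0.0, 1.664]
contact_force: [0.5, -0.4, -2.7]
grip_width: 55.4
finger_force: 30.0
[-0.1078683   0.03749638 -0.0095825 ] [ 0.5313757  -0.43791507 -2.6862956 ]
```

```bash
python3 -m pendant '{"dp":[[0,0,0.003],[0,0,0.006],[0,0,0.009],[0,0,0.011],[0,0,0.013],[0,0,0.0135],[0,0,0.0135],[0,0,0.0135]],"rotation":[[0,0,0],[0,0,0],[0,0,0],[0,0,0],[0,0,0],[0,0,0],[0,0,0],[0,0,0]]}'
```

```text
time: 10.9
tool_pos: [456.0, 188.0, 74.3]
tcp_rot: [3.141, -0.0, 1.664]
contact_force: [1.3, 0.3, -2.8]
grip_width: 55.5
finger_force: 30.0
```

```bash
python3 -m pendant '{"dp":[[0,0,0.0005],[0,0,0.001],[0,0,0.0015],[0,0,0.0015]],"rotation":[[0,0,0],[0,0,0],[0,0,0],[0,0,0]]}'
```

```text
time: 11.4
tool_pos: [455.9, 188.0, 73.6]
tcp_rot: [3.141, -0.0, 1.664]
contact_force: [-3.1, -0.6, 7.2]
grip_width: 55.6
finger_force: 30.0
```

Seated: the force rose at z 73.6, which matches the 6 mm floor. Now the anticlockwise turn, in two parts.

```bash
python3 -m pendant '{"dp":[[0,0,0],[0,0,0],[0,0,0],[0,0,0],[0,0,0],[0,0,0],[0,0,0],[0,0,0]],"rotation":[[0,0,-0.05],[0,0,-0.12],[0,0,-0.19],[0,0,-0.26],[0,0,-0.33],[0,0,-0.40],[0,0,-0.47],[0,0,-0.54]]}'; python3 -c "
from plant import get_obs
o=get_obs();print(o['moment'])"
```

```text
time: 12.4
tool_pos: [456.3, 188.0, 73.7]
tcp_rot: [3.14, 0.0, 2.205]
contact_force: [-2.0, -0.8, 7.0]
grip_width: 55.2
finger_force: 30.0
[-0.12238193  0.31238612 -0.41480546]
```

```bash
python3 -m pendant '{"dp":[[0,0,0],[0,0,0],[0,0,0],[0,0,0],[0,0,0],[0,0,0],[0,0,0],[0,0,0]],"rotation":[[0,0,-0.09],[0,0,-0.18],[0,0,-0.27],[0,0,-0.36],[0,0,-0.45],[0,0,-0.54],[0,0,-0.63],[0,0,-0.63]]}'
python3 - <<'E'
from h import *
from plant import get_obs,vision
import cv2
o=get_obs();print(o['moment'])
cv2.imwrite('pics/s5.png',cv2.resize(vision.capture('scene')['pixels'][190:290,310:440,::-1],None,fx=6,fy=6,interpolation=cv2.INTER_CUBIC))
E
```

```text
time: 13.4
tool_pos: [456.9, 188.5, 74.9]
tcp_rot: [3.139, 0.003, 2.835]
contact_force: [-4.2, 1.0, 16.1]
grip_width: 55.3
finger_force: 30.0
[0.02525676 0.66825124 0.06851382]
```

The moment about z has dropped to zero and the seal spring pushes up at 16 N, so the cap is free. I raise it slowly.

```bash
python3 -m pendant '{"dp":[[0,0,-0.002],[0,0,-0.005],[0,0,-0.009],[0,0,-0.014],[0,0,-0.019],[0,0,-0.024],[0,0,-0.024]],"rotation":[[0,0,0],[0,0,0],[0,0,0],[0,0,0],[0,0,0],[0,0,0],[0,0,0]]}'
```

```text
time: 14.32
tool_pos: [456.2, 188.0, 97.2]
tcp_rot: [3.141, 0.001, 2.834]
contact_force: [0.1, 0.1, -0.4]
grip_width: 55.5
finger_force: 30.0
```

```bash
python3 -m pendant '{"dp":[[0,0,-0.004],[0,0,-0.010],[0,0,-0.015],[0,0,-0.019],[0,0,-0.019],[0,0,-0.019],[0,0,-0.019]],"rotation":[[0,0,0],[0,0,0],[0,0,0],[0,0,0],[0,0,0],[0,0,0],[0,0,0]]}'
python3 - <<'E'
from plant import get_obs,vision
import cv2,pickle
o=get_obs();print(o['moment'],o['contact_force'])
c=vision.capture('scene');pickle.dump(c,open('s6.pkl','wb'))
cv2.imwrite('pics/s6.png',cv2.resize(c['pixels'][190:290,310:440,::-1],None,fx=6,fy=6,interpolation=cv2.INTER_CUBIC))
E
```

```text
time: 15.2
tool_pos: [455.8, 187.9, 115.5]
tcp_rot: [-3.141, -0.0, 2.834]
contact_force: [-0.7, 0.6, -0.1]
grip_width: 55.4
finger_force: 30.0
[0.03338731 0.00772238 0.06393726] [-0.73448934  0.64176893 -0.08904037]
```

View pics/s6.png

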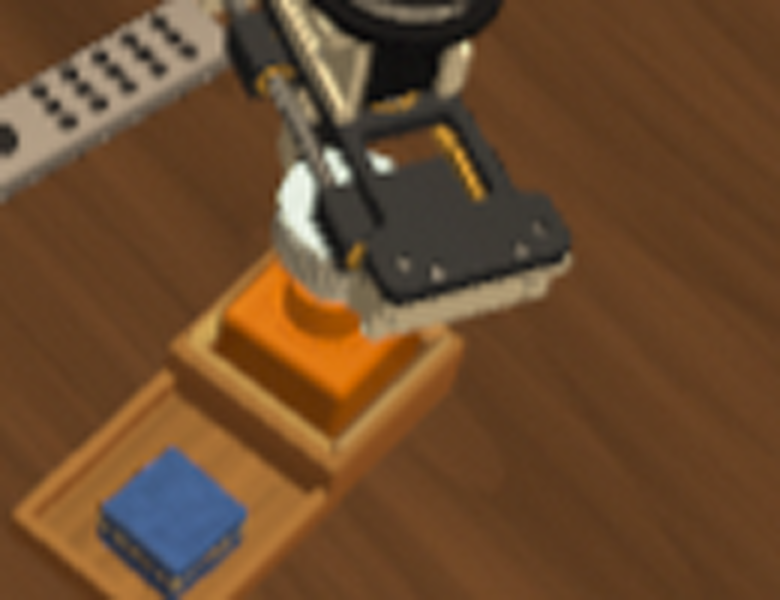

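The jar (340,330) stands in the well. The cap (315,235) is held level above its open neck, about 18 mm clear, and the ring box is undisturbed.

```bash
python3 -c "from plant import workorder;print(workorder.close_job())"
```

```text
the job is handed in; nothing more can be done
None
```

The job is handed in at about 15 s of the 54 s allowed: the amber jar stands in the well, and its cap was unscrewed anticlockwise and is held level about 18 mm above the open jar by the measured pose.

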